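Swing the near-vision tablet arm one stop towards the chin rest

ROBOT

A 6-joint arm with a two-finger parallel gripper is mounted at the origin on the work surface. World frame = base frame: x ahead of the robot, y to its left, z up, the work surface at z = 0. Lengths are in mm, angles in rad, forces in N, time in s.
With the tool pointing down it reaches from about 350 to 875 mm from the base axis. Payload 4.2 kg.
Tool frame: the origin (TCP) lies at the very end of the fingers, on their centre line; the grasp point (between the pads) lies arm.hold_point_z behind it (arm.hold_point_z is the distance from the TCP to the grasp point, in mm); y points along the fingers, x is the direction in which the jaws open and shut, and the axes are right-handed (so a half turn about y gives the same grasp; the last joint's range is limited). The gripper opens to 85 mm and grips with 20 to 120 N. Pads are 22 mm wide; open, the fingers measure 114 mm over their backs; the gripper's body (76 mm by 85 mm) begins 54 mm behind the grasp point. The pads swing forward as they close: fully open they stand 13 mm farther back than shut.
Start: joints at [-0.939, 0.385, 0.008, 0, -1.194, -0.259], TCP at [227.654, -582.042, 231.312] pointing down, gripper open.
Joint ranges: [-3.14, 3.14], [-1.21, 2.06], [-1.07, 1.41], [-3.16, 2.05], [-2.99, -0.16], [-3.1, 3.1]. Speed limits (rad/s): [2.79, 2.79, 3.14, 3.14, 3.14, 3.14].

INTERFACE

Orientations are given as a unit quaternion [x, y, z, w].
In Python, from bench import arm gives the robot as it stands.
- The arm moves only by the shell command python3 -m creep 'ROWS'. ROWS is JSON, a list of rows, each a list of 3 entries, a list of its own where there are three numbers: the shift along the world's x, y, z in mm, then the turn, a rotation vector about the world's x, y, z in rad, then the gripper command: -1 is shut, 1 is fully open, values between are in proportion. In form: [[[dx, dy, dz], [wx, wy, wz], jaw], ...]. A call has 1 to 12 rows; each row is the pose to reach, as a shift and turn from the pose commanded when the call began; what a row does not reach only later rows make up. A row lasts 1/12 s, in which the tool goes at most 41.7 mm and 7.16 degrees, less where a joint would pass 70% of its speed; a pose out of reach is approached as far as the arm can. A call with a gripper value outside its range is refused whole. The fingers move at their own pace and stop on an object; the grip force is fixed at half the most. Time passes only in rows, so rows that repeat a pose let the fingers close. It gives the time, the measured TCP pose, the force and the opening at its end, in the units of the state.
- arm.read_state(): the state, without advancing time (a new reading comes with each control period).
- arm.get_image(name): name is "scene" or "top"; returns (picture, depth): 400x640x3 uint8, red, green, blue; 400x640 float32, mm along the optical axis (not along the pixel's ray), 0 where there is no reading.
- arm.camera_params(name): a dict with "camera_matrix" (3x3 intrinsics, pixels), "extrinsics" (4x4, takes a point from world to camera coordinates). Camera axes: x right, y down, z forward; pixel columns grow to the right and rows downward; lengths in mm; the calibration is good to about 2 mm. A picture is of the moment at which its call begins. camera_params takes no time and is no camera call.
- arm.job_done(): hands the job in, once; it reports no verdict.
The state is a dict: "clock": time; "joints": joint angles; "joint_vel": joint speeds; "joint_efforts": joint torques, N m; "position": TCP position; "ee_rot": TCP orientation; "contact_force": force on the tool from outside, world axes, zero at the start; "wrist_torque": the same for the moment, N m; "gripper_width": finger opening in mm.
Only numpy, scipy, OpenCV 4.12 (cv2) and the standard library are available. Lean on these libraries where they do the work, as an engineer would, in place of code of your own. Each camera call takes 0.05 s, during which the arm holds its last target.

TASK

Bring the near-vision tablet one stop closer to the patient's chin rest: hook a fingertip through the red pull ring, lift the spring index pin out of its hole, swing the arm exactly one hole towards the side on which the chin rest stands, and let the pin drop fully home in that hole. Only hook and push, gently: pinch nothing, and leave the loose things on the desk alone.

Things in the scene. Friction and masses are not known exactly. Their poses are not given: they have to be found in the camera images.
- pivot (a point): vertical axis of the tablet arm's mount, at the top face of its index plate, 125 mm above the desk. Mount: white flange and steel post bolted to the desk, fixed aluminium sector plate of 138 mm radius, 10 mm thick, five holes on a 115 mm radius, 0.524 rad apart. Position and yaw vary; x points to the middle hole, away from the robot within 0.3 rad; z up
- swing (a joint): turn of the arm, rad: 0 in the middle hole, where it starts; positive anticlockwise from above (tablet to the robot's left, +y). Holes at 0, +-0.524, +-1.047. Pin in a hole: locked, 1.5 mm play. Pin lifted: turns stiffly (2 N at the ring), stays where left. Hub 64 mm across, top 44 mm above the plate; white bar 38 mm wide, top 20 mm above it; tablet 140 x 214 mm at its end, 310 mm out, 181 mm up
- ring (a point): centre of the red pull ring, rigid with the index pin, riding on the arm 115 mm from the pivot, 199.5 mm above the desk with the pin home. Ring upright: 40 mm inside, 52 outside, wire 6 mm thick. x: through the opening, outwards along the arm; y in the ring's plane; z up. Below it the pin's steel barrel, 21 mm across (foot hexagon 31), top 171 mm above the desk
- pin (a joint): height of the index pin, m: 0 fully home (8 mm deep in the plate), clear of the hole above 0.008, hard stop at 0.018. A spring presses it down, about 7 N at 0, 12 N at the stop (its weight included). Let go between holes, its round tip rides on the plate at 0.008 and snaps into the next hole brought under it
- chin_rest: patient's chin rest, fixed at one end of the desk: robot's left (y about 0.5) or right (y about -0.5). Origin under the centre of its foot, 300 x 100 mm, white; two steel uprights 250 mm apart along x, 460 mm high, white chin cup between them at 250 mm, white forehead bar at 425 mm
- printer: white report printer, 150 x 130 x 105 mm, fixed on the end of the desk opposite the chin rest; origin under its centre
- spray: loose clear spray bottle with blue band and white pump, 44 mm across, 122 mm high, standing; origin under its centre; leave alone
- stamp: loose black self-inking stamp, 40 x 62 x 71 mm, standing; origin under its centre; leave alone
- occluder: loose black eye occluder lying flat: disc 64 mm across with a handle, 172 mm long along its x, 10 mm high; leave alone

How it is judged (in metres and radians):
On the way, in this order (a step that is already met when the one before it is completed fails the run):
1. a fingertip lifts the pin clear of its hole by the ring (value of joint pin above 0.0082 m and contact force between the fingers and pin above 1 N and value of joint swing between -0.2 and 0.2 rad), for 0.1 s.
2. the arm is one hole over towards the chin rest and the pin has dropped home there (value of joint pin below 0.002 m and ((world y of chin_rest above 0 m and value of joint swing between 0.474 and 0.574 rad) or (world y of chin_rest below 0 m and value of joint swing between -0.574 and -0.474 rad))), for 0.2 s.
At the end, for the whole second after the job is handed in: The arm rests in the hole next to the middle one, on the chin rest's side (swing 0.524 rad either way, within 0.05), with the pin home (within 2 mm) and everything at rest (all of step 2 and linear speed of swing below 0.02 m/s); the robot touches nothing.
It fails at once if the ring is pinched or wrenched (more than 40 N from the fingers) (contact force between the fingers and pin above 40 N).
It fails at once if a loose thing on the desk is moved more than 20 mm or lifted (distance of any of spray, stamp, occluder from where it was at the start of the episode above 0.02 m).
It also fails if it takes over 48 s, if anything falls off the work surface, if the arm or the gripper's body presses on something with over 40 N, if the wrist force passes 120 N, or if a joint passes its speed limit or range.

## Working session

There is one attempt and no reset: what is moved stays moved. The work goes in short steps, Python scripts to look and compute and a shell command to move; the robot and the scene stay as the last step left them, time stands still between calls to the robot, and variables do not carry over. Pictures are saved under pics/ and viewed, and the job is handed in when it is done.

```bash
ls; mkdir -p pics; cat > h.py <<'E'
import numpy as np, cv2
from bench import arm
def snap(name,fn):
    im,d=arm.get_image(name); cv2.imwrite('pics/%s.png'%fn,im[:,:,::-1]); np.save('pics/%s_d.npy'%fn,d); return im,d
def w(name,u,v,z):
    p=arm.camera_params(name);K=np.array(p['camera_matrix']);E=np.array(p['extrinsics'])
    c=np.linalg.inv(K)@[u,v,1]*z
    return np.linalg.inv(E)[:3]@np.r_[c,1]
def proj(name,P):
    p=arm.camera_params(name);K=np.array(p['camera_matrix']);E=np.array(p['extrinsics'])
    c=E[:3]@np.r_[P,1]; q=K@c; return q[:2]/q[2]
def cloud(name,d):
    p=arm.camera_params(name);K=np.array(p['camera_matrix']);E=np.array(p['extrinsics'])
    v,u=np.mgrid[:400,:640]; r=np.stack([u,v,np.ones_like(u)],-1)@np.linalg.inv(K).T*d[...,None]
    return np.concatenate([r,np.ones((400,640,1))],-1)@np.linalg.inv(E)[:3].T
E
python3 - <<'E'
from h import *
for n in('scene','top'):
    snap(n,n+'0'); p=arm.camera_params(n); print(np.round(p['camera_matrix'],1).tolist(),np.round(np.linalg.inv(p['extrinsics']),2).tolist())
print(arm.read_state(), arm.hold_point_z)
E
```

```text
pics
[[386.8, 0.0, 323.2], [0.0, 386.8, 200.7], [0.0, 0.0, 1.0]] [[-0.52, 0.6, -0.61, 1206.82], [0.86, 0.37, -0.36, 394.99], [0.01, -0.71, -0.71, 896.56], [0.0, 0.0, 0.0, 1.0]]
[[454.6, 0.0, 316.4], [0.0, 454.6, 196.9], [0.0, 0.0, 1.0]] [[0.04, -0.98, 0.21, 239.97], [-1.0, -0.04, 0.01, -2.71], [0.0, -0.21, -0.98, 1552.18], [0.0, 0.0, 0.0, 1.0]]
{'clock': 0.1, 'joints': array([-9.39397851e-01,  3.85514737e-01,  6.75506753e-03, -4.17256603e-04,
       -1.19396055e+00, -2.58593329e-01]), 'joint_vel': array([-0.00010693, -0.00111959,  0.00418007,  0.00043298,  0.00049354,
        0.00217811]), 'joint_efforts': array([-5.92679517e-04, -3.93319166e+01,  1.88929439e+01,  4.19800356e+00,
       -2.61304303e-03,  1.22975209e-05]), 'position': array([ 227.46842613, -581.59012404,  230.30950043]), 'ee_rot': array([ 0.39812551,  0.58432652, -0.58361383, -0.39931629]), 'contact_force': array([0.2993931 , 1.27339398, 0.2518135 ]), 'wrist_torque': array([0.02402218, 0.00058356, 0.00579899]), 'gripper_width': 84.90302018732211} 18.700000000000003
```

View pics/scene0.png

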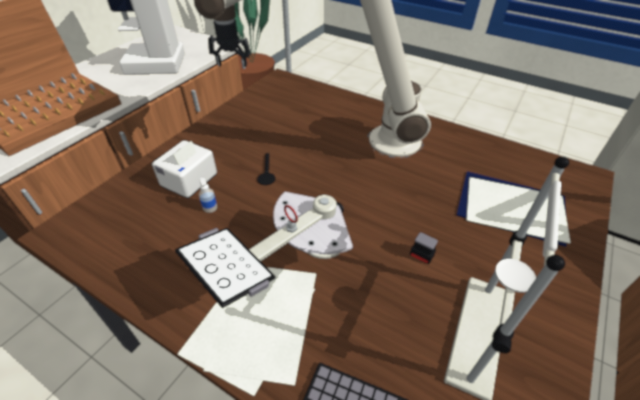

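View pics/top0.png

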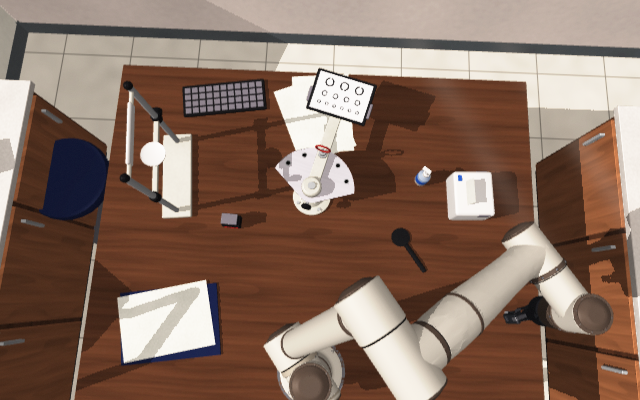

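```bash
python3 - <<'E'
from h import *
from scipy.spatial.transform import Rotation as R
print(R.from_quat(arm.read_state()['ee_rot']).as_matrix().round(3))
for n in('scene','top'):
    im=cv2.imread('pics/%s0.png'%n); d=np.load('pics/%s0_d.npy'%n); P=cloud(n,d)
    b,g,r=[im[...,i].astype(int) for i in range(3)]
    m=(r>110)&(g<0.5*r)&(b<0.5*r)&(d>0)
    k,l,s,c=cv2.connectedComponentsWithStats(m.astype('uint8'))
    for i in range(1,k):
        if s[i,4]>8: q=P[l==i]; print(n,s[i],np.median(q,0).round(1),q.min(0).round(1),q.max(0).round(1))
E
```

```text
[[-0.364 -0.001 -0.931]
 [ 0.931  0.002 -0.364]
 [ 0.002 -1.     0.   ]]
top [315 145  15   5  15] [689.9  -5.  221.2] [683.  -26.9   3.9] [763.6  16.7 229. ]
top [318 149  12   4  17] [689.  -12.1 182. ] [683.9 -27.6 157.7] [694.6   7.1 194.6]
```

```bash
python3 - <<'E'
from h import *
print([a for a in dir(arm) if not a.startswith('__')])
im=cv2.imread('pics/top0.png')
cv2.imwrite('pics/topc.png',cv2.resize(im[130:220,260:370],None,fx=7,fy=6.6,interpolation=cv2.INTER_CUBIC)[:600,:800])
im=cv2.imread('pics/scene0.png')
cv2.imwrite('pics/scenec.png',cv2.resize(im[180:270,230:360],None,fx=6,fy=6,interpolation=cv2.INTER_CUBIC))
E
```

```text
['IKError', 'camera_params', 'get_image', 'hold_point_z', 'job_done', 'read_state']
```

View pics/topc.png

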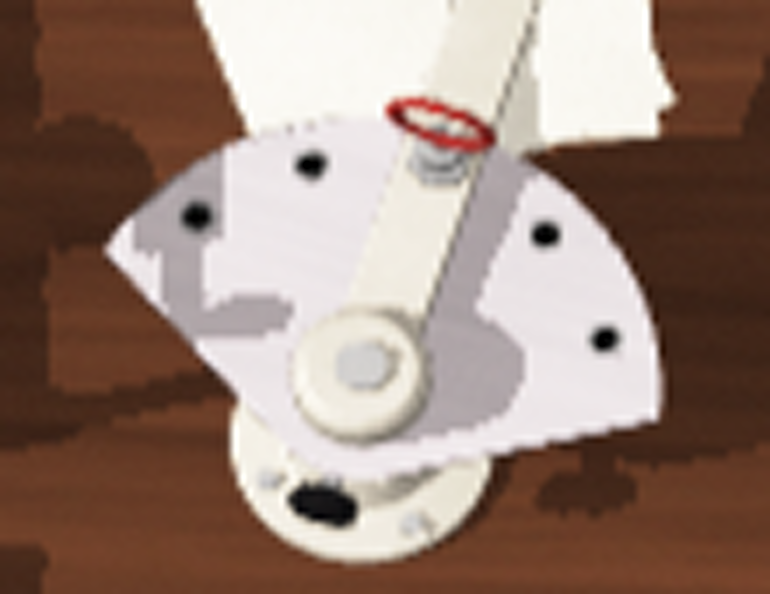

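View pics/scenec.png

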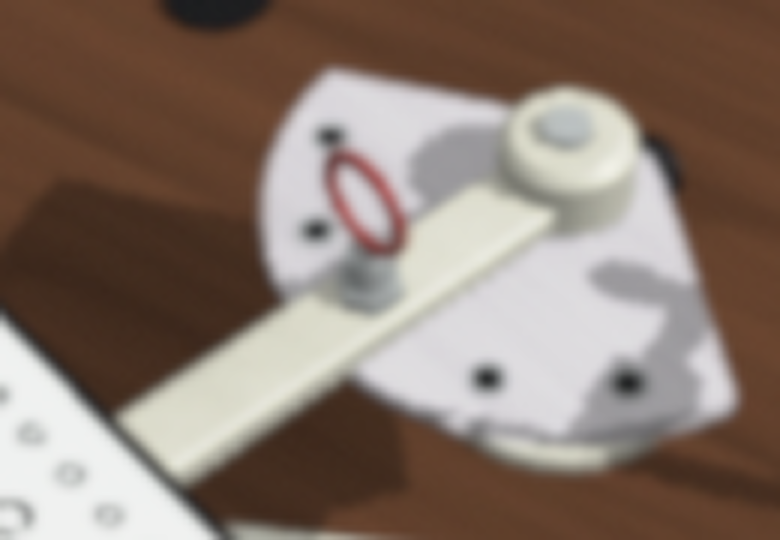

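The top crop shows the free holes at crop (197,215), (312,165), (545,234), (604,340), the hub at (362,370), and the ring spanning (390–495, 125). The scene crop shows the holes at (331,136), (316,231), (488,379), (630,383) and the ring centre at (366,202). The chin rest is on the robot's left (+y). Next I fit the mount pose to these points.

```bash
python3 - <<'E'
from h import *
from scipy.optimize import least_squares
f=lambda x,y,sx,sy,ox,oy:np.array([(x+.5)/sx-.5+ox,(y+.5)/sy-.5+oy])
T=[f(*q,7,6.6,260,130) for q in [(197,215),(312,165),(545,234),(604,340)]]
S=[f(*q,6,6,230,180) for q in [(630,383),(488,379),(316,231),(331,136)]]
ta=[1.047,.524,-.524,-1.047]
rt=f(441,125,7,6.6,260,130); rs=f(366,202,6,6,230,180)
def model(p,cams,rng=True):
    r=[]
    for n,o,rr in cams:
        for a,q in zip(ta,o):
            r.append(proj(n,[p[0]+115*np.cos(p[2]+a),p[1]+115*np.sin(p[2]+a),125])-q)
        if rng:r.append(proj(n,[p[0]+115*np.cos(p[2]),p[1]+115*np.sin(p[2]),199.5])-rr)
    return np.ravel(r)
for cams in ([('top',T,rt)],[('scene',S,rs)],[('top',T,rt),('scene',S,rs)]):
    s=least_squares(model,[580,0,0],args=(cams,)); p=s.x
    print(p.round(3),s.fun.reshape(-1,2).round(1).tolist(), 'ring',(p[:2]+115*np.array([np.cos(p[2]),np.sin(p[2])])).round(1))
for n in('scene','top'):
    d=np.load('pics/%s0_d.npy'%n); P=cloud(n,d)
    # hub top
    m=(abs(P[...,2]-169)<4)&(np.hypot(P[...,0]-p[0],P[...,1]-p[1])<45); print(n,P[m].mean(0),m.sum())
    m=(abs(P[...,2]-125)<3)&(np.hypot(P[...,0]-p[0],P[...,1]-p[1])<150); print('plate',P[m].mean(0),m.sum())
    m=(P[...,2]>172)&(np.hypot(P[...,0]-p[0]-115,P[...,1]-p[1])<45); print('ring',P[m].mean(0),P[m].max(0),m.sum())
E
```

```text
[ 5.79978e+02  2.44940e+01 -2.80000e-01] [[0.0, 0.1], [-0.1, -0.1], [0.0, 0.2], [-0.0, -0.0], [0.0, -0.2]] ring [690.5  -7.3]
[ 5.74457e+02  2.58390e+01 -2.72000e-01] [[-0.2, -0.1], [0.1, -0.2], [0.3, -0.0], [-0.0, 0.2], [-0.1, 0.2]] ring [685.2  -5.1]
[ 5.76857e+02  2.54960e+01 -2.74000e-01] [[-0.5, 1.1], [-0.6, 0.8], [-0.4, 1.0], [-0.4, 0.7], [-0.5, 0.7], [-0.9, 0.5], [-0.6, 0.4], [-0.4, 0.4], [-0.6, 0.6], [-0.9, 0.7]] ring [687.6  -5.7]
scene [578.00307414  27.54109116 167.35287576] 118
plate [633.44835239  26.7589848  125.50738106] 2262
ring [688.94481717   1.98391521 200.41326226] [696.08813615  19.71161232 226.2574763 ] 86
top [579.76699639  23.70578081 168.11438092] 131
plate [627.21843839   9.92132983 125.39149388] 1431
ring [691.27272647  -2.47942933 198.30605197] [700.59399551  16.72545787 231.87794652] 57
```

Both cameras agree within 5 mm: the pivot is at about (577.5, 25.3), yaw −0.276, and the ring at about (688, −6, 199.5). The ring's opening faces radially, so the plan is:

- Lay the tool horizontal, pointing outward, with the jaws open vertically.
- Pass only the lower finger through the ring.

First I go up and across, well above everything.

```bash
python3 -m creep '[[[10,20,20],[0,0,0.05],1],[[30,50,50],[0,0,0.1],1],[[50,80,75],[0,0,0.2],1],[[70,110,100],[0,0,0.3],1],[[90,140,125],[0,0,0.4],1],[[110,170,150],[0,0,0.5],1],[[130,200,175],[0,0,0.6],1],[[150,230,200],[0,0,0.7],1],[[165,255,215],[0,0,0.8],1],[[175,275,225],[0,0,0.9],1],[[180,290,230],[0,0,0.92],1],[[180,290,230],[0,0,0.92],1]]'; python3 -c "
from bench import arm;import numpy as np
print(arm.read_state()['joints'].round(3))"
```

```text
clock: 1.1
position: [408.9, -289.8, 462.9]
ee_rot: [-0.097, -0.7, 0.701, 0.095]
contact_force: [-0.1, -0.9, -0.4]
gripper_width: 85.4
[-0.292  0.096  0.185 -0.    -1.657  0.019]
```

```bash
cat > s.py <<'E'
from bench import arm;import numpy as np,json
s=arm.read_state(); print('J',s['joints'].round(3),s['position'].round(1))
open('log.jsonl','a').write(json.dumps([s['joints'].tolist(),s['position'].tolist(),s['ee_rot'].tolist()])+'\n')
E
python3 s.py
python3 -m creep '[[[0,0,0],[0.1,0,0],1],[[0,5,0],[0.2,0,0],1],[[0,10,0],[0.3,0,0],1],[[0,15,0],[0.4,0,0],1],[[0,20,0],[0.5,0,0],1],[[0,20,0],[0.5,0,0],1]]'; python3 s.py
python3 -m creep '[[[5,10,0],[0,-0.1,0],1],[[10,20,0],[0,-0.2,0],1],[[15,30,0],[0,-0.3,0],1],[[20,40,0],[0,-0.4,0],1],[[20,40,0],[0,-0.4,0],1]]'; python3 s.py
```

```text
J [-0.292  0.096  0.185 -0.    -1.657  0.019] [ 408.9 -289.8  462.9]
clock: 1.6
position: [407.7, -274.1, 458.2]
ee_rot: [0.071, 0.853, -0.502, -0.122]
contact_force: [-0.6, -0.6, -1.7]
gripper_width: 85.6
J [-0.552  0.249  0.444 -0.472 -2.005  0.119] [ 407.7 -274.1  458.2]
clock: 2.02
position: [425.4, -231.0, 462.1]
ee_rot: [0.171, 0.858, -0.482, 0.054]
contact_force: [-0.9, -0.3, -0.8]
gripper_width: 85.6
J [-0.594  0.079  0.251 -0.635 -1.691  0.324] [ 425.4 -231.   462.1]
```

```bash
cat > fk.py <<'E'
import numpy as np,json
from scipy.spatial.transform import Rotation as R
from scipy.optimize import least_squares
rx=lambda a:R.from_rotvec([a,0,0]).as_matrix(); ry=lambda a:R.from_rotvec([0,a,0]).as_matrix(); rz=lambda a:R.from_rotvec([0,0,a]).as_matrix()
def chain(q,p,sg):
    h,a2,L1,a3,L2,o1,o2,c5,t=p[:9]
    pts=[];M=np.eye(3);x=np.zeros(3)
    def T(v):
        nonlocal x; x=x+M@np.array(v); pts.append(x)
    M=rz(q[0]);T([a2,0,h]);M=M@ry(q[1]);T([0,0,L1]);M=M@ry(-q[2]);T([L2,o1,a3]);M=M@rx(q[3]);T([0,o2,0]);M=M@ry(-q[4]);T([0,0,c5]);M=M@rx(sg*q[5]);T([t,0,0])
    return pts,M@R.from_rotvec(p[9:12]).as_matrix()
def res(p,D,sg,reg=True):
    r=[]
    for q,x,e in D:
        pts,M=chain(q,p,sg); r+=list(pts[-1]-x)+list(300*(R.from_matrix(M.T)*R.from_quat(e)).as_rotvec())
    if reg: r+=list(np.array([p[1],p[3],p[5],p[7]])*.02)
    return np.array(r)
E
cat > fit.py <<'E'
from fk import *
D=[[[-0.9393979,0.3855147,.0067551,-.000417,-1.193961,-.258593],[227.468,-581.590,230.3095],[0.39812551,0.58432652,-0.58361383,-0.39931629]]]
D+=[json.loads(l) for l in open('log.jsonl')]
best=None
for sg in(1,-1):
  for k in range(6):
    p0=np.r_[[200,0,560,0,420,0,-160,0,300],R.random(random_state=k).as_rotvec()]
    s=least_squares(res,p0,args=(D,sg))
    if best is None or s.cost<best[0]:best=(s.cost,sg,s.x)
c,sg,p=best
print(c,sg,p.round(2).tolist());print(res(p,D,sg,False).reshape(-1,6).round(1))
json.dump([sg,p.tolist()],open('model.json','w'))
E
python3 fit.py
```

```text
60043.53035587641 -1 [-117.36, -13.08, -241.77, 430.23, 478.09, -125.98, -30.5, 99.98, -349.9, 0.79, 1.22, -0.81]
[[   0.5    5.     1.   153.6   41.6  -37.6]
 [  25.1   -4.1    0.6  153.6   41.4  -37.6]
 [   0.2  -10.     5.1 -107.4  -66.8  -17.2]
 [ -21.2   16.5   -6.6 -199.8  -16.2   92.4]]
```

```bash
sed -i 's/rx(q\[3\])/rx(S4*q[3])/; s/^def chain/S4=1\ndef chain/' fk.py
sed -i 's/^from fk import \*/from fk import *\nimport fk/; s/^for sg in(1,-1):/for sg,s4 in((1,1),(-1,1),(1,-1),(-1,-1)):/; s/^  for k/  fk.S4=s4\n  for k/; s/best=(s.cost,sg,s.x)/best=(s.cost,sg,s.x,s4)/; s/^c,sg,p=best/c,sg,p,fk.S4=best/; s/dump(\[sg,/dump([fk.S4,sg,/' fit.py; python3 fit.py
```

```text
1.9568136275927826e-08 -1 [160.6, -0.0, 564.9, -0.0, 421.8, -0.0, -159.8, 0.0, 297.7, -2.42, -2.42, 2.42]
[[ 0.  0. -0. -0.  0.  0.]
 [-0. -0. -0.  0. -0. -0.]
 [-0. -0. -0.  0. -0. -0.]
 [ 0. -0.  0.  0. -0. -0.]]
```

```bash
cat > ik.py <<'E'
from fk import *
import fk
fk.S4,sg,p=json.load(open('model.json'));p=np.array(p)
lo=np.array([-3.14,-1.21,-1.07,-3.16,-2.99,-3.1]);hi=np.array([3.14,2.06,1.41,2.05,-.16,3.1])
def tgt(x,yaw,pitch,s):   # tool y = direction; tool x = s*(up-ish)
    y=np.array([np.cos(pitch)*np.cos(yaw),np.cos(pitch)*np.sin(yaw),-np.sin(pitch)])
    up=np.array([np.sin(pitch)*np.cos(yaw),np.sin(pitch)*np.sin(yaw),np.cos(pitch)])
    X=s*up; return np.array(x,float),np.stack([X,y,np.cross(X,y)],1)
def ik(x,M,seeds=None,n=60,rng=np.random.default_rng(0)):
    out=[]
    S=[np.array(seeds)] if seeds is not None else [rng.uniform(lo,hi) for _ in range(n)]
    for q0 in S:
        f=lambda q:(lambda c:np.r_[c[0][-1]-x,300*(R.from_matrix(c[1].T)*R.from_matrix(M)).as_rotvec()])(chain(q,p,sg))
        s=least_squares(f,np.clip(q0,lo+1e-6,hi-1e-6),bounds=(lo,hi))
        if s.cost<1e-3 and not any(np.abs(o-s.x).max()<.01 for o in out): out.append(s.x)
    return out
E
python3 - <<'E'
from ik import *
u=lambda a:np.array([np.cos(a),np.sin(a),0])
piv=np.array([577.5,25.3,0])
for yaw in(-.276,.248):
  for pitch in (0,.3):
    for s in(1,-1):
      x=piv+(115+20)*u(yaw)+[0,0,250]
      for q in ik(*tgt(x,yaw,pitch,s)):
        pts,_=chain(q,p,sg); print(yaw,pitch,s,q.round(2),'fore',pts[2].round(0),'wr',pts[3].round(0))
E
```

```text
0.248 0 1 [-0.34  0.48 -0.53 -2.48 -1.12 -0.33] fore [ 457. -161.  302.] wr [420. -15. 250.]
0.248 0 -1 [-0.34  0.48 -0.53 -2.48 -1.12  2.81] fore [ 457. -161.  302.] wr [420. -15. 250.]
0.248 0.3 1 [-0.23  0.3  -0.34 -2.14 -0.54 -0.78] fore [ 493. -113.  446.] wr [433. -11. 338.]
0.248 0.3 -1 [-0.23  0.3  -0.34 -2.14 -0.54  2.36] fore [ 493. -113.  446.] wr [433. -11. 338.]
```

```bash
python3 - <<'E'
from ik import *
u=lambda a:np.array([np.cos(a),np.sin(a),0])
piv=np.array([577.5,25.3,0])
for sw in(-.276,.248):
 for z in(250,275):
  for yaw in(-.3,-.1,0,.1,.2,.3,.4):
   for pitch in (0,.2,.4):
      x=piv+115*u(sw)+30*u(yaw)+[0,0,z]
      sol=ik(*tgt(x,yaw,pitch,-1),n=25)
      for q in sol:
        pts,_=chain(q,p,sg); print('sw',sw,z,'yaw',yaw,'pitch',pitch,q.round(2),'fore',pts[2].round(0),'wr',pts[3].round(0))
E
```

```text
sw -0.276 250 yaw -0.1 pitch 0 [-0.33  0.5  -0.69 -2.9  -1.2   3.05] fore [ 406. -138.  264.] wr [422.  21. 250.]
sw -0.276 250 yaw -0.1 pitch 0.2 [-0.32  0.37 -0.61 -2.84 -0.8   2.97] fore [ 417. -137.  335.] wr [428.  20. 309.]
sw -0.276 250 yaw -0.1 pitch 0.4 [-0.28  0.28 -0.45 -2.65 -0.36  2.75] fore [ 454. -131.  422.] wr [445.  18. 366.]
sw -0.276 250 yaw 0 pitch 0 [-0.37  0.5  -0.63 -2.73 -1.16  2.97] fore [ 420. -163.  277.] wr [420.  -6. 250.]
sw -0.276 250 yaw 0 pitch 0.2 [-0.35  0.37 -0.54 -2.63 -0.76  2.83] fore [ 436. -158.  357.] wr [426.  -6. 309.]
sw -0.276 250 yaw 0 pitch 0.4 [-0.24  0.27 -0.32 -2.25 -0.28  2.36] fore [ 488. -120.  470.] wr [444.  -6. 366.]
sw -0.276 250 yaw 0.1 pitch 0 [-0.4   0.49 -0.56 -2.58 -1.12  2.87] fore [ 437. -186.  292.] wr [422. -33. 250.]
sw -0.276 250 yaw 0.1 pitch 0.2 [-0.36  0.36 -0.46 -2.43 -0.73  2.67] fore [ 456. -172.  380.] wr [428. -32. 309.]
sw -0.276 250 yaw 0.1 pitch 0.4 [-0.19  0.27 -0.25 -1.93 -0.29  2.06] fore [507. -99. 496.] wr [445. -30. 366.]
sw -0.276 250 yaw 0.2 pitch 0 [-0.42  0.49 -0.49 -2.43 -1.1   2.77] fore [ 45
[... 5891 characters left out ...]
 536.] wr [450.   5. 391.]
sw 0.248 275 yaw 0.3 pitch 0 [-0.33  0.44 -0.46 -2.39 -1.04  2.7 ] fore [ 476. -164.  343.] wr [433. -26. 275.]
sw 0.248 275 yaw 0.3 pitch 0.2 [-0.26  0.32 -0.34 -2.16 -0.68  2.41] fore [ 494. -131.  439.] wr [439. -24. 334.]
sw 0.248 275 yaw 0.3 pitch 0.4 [-0.04  0.24 -0.18 -1.57 -0.31  1.7 ] fore [521. -20. 537.] wr [456. -19. 391.]
sw 0.248 275 yaw 0.4 pitch 0 [-0.34  0.44 -0.39 -2.25 -1.05  2.59] fore [ 495. -176.  359.] wr [442. -51. 275.]
sw 0.248 275 yaw 0.4 pitch 0.2 [-0.26  0.33 -0.28 -2.01 -0.73  2.29] fore [ 511. -136.  452.] wr [448. -48. 334.]
sw 0.248 275 yaw 0.4 pitch 0.4 [-0.07  0.26 -0.16 -1.51 -0.43  1.7 ] fore [529. -36. 537.] wr [464. -42. 391.]
```

```bash
python3 - <<'E'
from ik import *
from bench import arm
s=arm.read_state();q0=s['joints'];M0=R.from_quat(s['ee_rot']);x0=s['position']
for sgn in(1,-1):
  x,M=tgt([620,-6,300],0.0,0.0,sgn)
  for q in ik(x,M,n=40):
    print(sgn,q.round(2),np.abs(q-q0).round(2))
  q=min(ik(x,M,n=40),key=lambda q:np.abs(q-q0).sum())
  if sgn==1 or 1:
    for i in range(0,25,2):
      c=chain(q0+(q-q0)*i/24,p,sg); rv=(R.from_matrix(c[1])*M0.inv()).as_rotvec()
      print(i,(c[0][-1]-x0).round(0),rv.round(2),'tcp',c[0][-1].round(0),'f',c[0][2].round(0),'w',c[0][3].round(0),'dir',c[1][:,1].round(2))
E
```

```text
1 [-0.46  0.27 -0.78 -2.62 -1.11 -0.25] [0.13 0.19 1.03 1.98 0.58 0.58]
0 [ 0. -0.  0.] [ 0. -0. -0.] tcp [ 425. -231.  462.] f [ 381. -257.  796.] w [ 323. -373.  703.] dir [ 0.35  0.48 -0.81]
2 [ 28.  54. -32.] [ 0.19 -0.01 -0.04] tcp [ 453. -177.  430.] f [ 396. -261.  753.] w [ 341. -358.  638.] dir [ 0.38  0.61 -0.7 ]
4 [ 51. 107. -54.] [ 0.39 -0.01 -0.09] tcp [ 476. -124.  409.] f [ 407. -262.  709.] w [ 354. -336.  578.] dir [ 0.41  0.71 -0.57]
6 [ 72. 156. -67.] [ 0.59 -0.   -0.17] tcp [497. -75. 395.] f [ 414. -260.  665.] w [ 362. -308.  522.] dir [ 0.46  0.78 -0.43]
8 [ 91. 199. -73.] [ 0.78  0.02 -0.25] tcp [516. -32. 389.] f [ 418. -256.  622.] w [ 365. -274.  472.] dir [ 0.51  0.81 -0.28]
10 [110. 233. -75.] [ 0.98  0.05 -0.36] tcp [535.   2. 387.] f [ 418. -250.  579.] w [ 364. -238.  429.] dir [ 0.58  0.81 -0.14]
12 [128. 257. -75.] [ 1.16  0.09 -0.48] tcp [554.  26. 387.] f [ 414. -242.  538.] w [ 360. -200.  394.] dir [ 0.65  0.76 -0.02]
14 [146. 272. -76.] [ 1.35  0.13 -0.62] tcp [572.  41. 386.] f [ 407. -232.  499.] w [ 355. -161.  365.] dir [0.73 0.68 0.07]
16 [
[... 1637 characters left out ...]
  41. 386.] f [ 407. -232.  499.] w [ 355. -161.  365.] dir [0.73 0.68 0.07]
16 [163. 277. -80.] [ 0.12 -1.29  0.07] tcp [589.  46. 382.] f [ 396. -220.  461.] w [ 348. -124.  343.] dir [0.81 0.57 0.13]
18 [179. 274. -89.] [-0.02 -1.34 -0.04] tcp [604.  43. 373.] f [ 382. -206.  426.] w [341. -89. 326.] dir [0.88 0.44 0.16]
20 [ 190.  262. -106.] [-0.18 -1.34 -0.14] tcp [615.  32. 356.] f [ 365. -192.  394.] w [334. -57. 314.] dir [0.94 0.3  0.14]
22 [ 196.  246. -130.] [-0.35 -1.3  -0.23] tcp [621.  15. 332.] f [ 345. -177.  365.] w [328. -29. 306.] dir [0.99 0.15 0.09]
24 [ 195.  225. -162.] [-0.53 -1.2  -0.28] tcp [620.  -6. 300.] f [ 322. -161.  340.] w [322.  -6. 300.] dir [ 1. -0. -0.]
```

```bash
python3 -m creep '[[[14,27,-16],[0.1,0,-0.02],1],[[28,54,-32],[0.19,-0.01,-0.04],1],[[40,81,-44],[0.29,-0.01,-0.06],1],[[51,107,-54],[0.39,-0.01,-0.09],1],[[62,132,-61],[0.49,-0.01,-0.13],1],[[72,156,-67],[0.59,0,-0.17],1],[[82,178,-70],[0.69,0.01,-0.21],1],[[91,199,-73],[0.78,0.02,-0.25],1],[[101,216,-74],[0.88,0.03,-0.3],1],[[110,233,-75],[0.98,0.05,-0.36],1],[[119,245,-75],[1.07,0.07,-0.42],1],[[128,257,-75],[1.16,0.09,-0.48],1]]'; python3 s.py
python3 - <<'E'
from ik import *
from bench import arm
s=arm.read_state();q0=s['joints'];M0=R.from_quat(s['ee_rot']);x0=s['position']
x,M=tgt([620,-6,300],0.0,0.0,1)
q=ik(x,M,seeds=q0)
q=q[0];print(q.round(2))
for i in range(1,13):
      c=chain(q0+(q-q0)*i/12,p,sg); rv=(R.from_matrix(c[1])*M0.inv()).as_rotvec()
      print(i,(c[0][-1]-x0).round(0).tolist(),rv.round(2).tolist(),'tcp',c[0][-1].round(0))
E
```

```text
clock: 3.02
position: [555.7, 25.4, 384.7]
ee_rot: [0.338, 0.918, 0.059, -0.197]
contact_force: [0.6, 0.4, -0.5]
gripper_width: 85.0
J [-0.527  0.182 -0.257 -1.622 -1.403  0.029] [555.7  25.4 384.7]
[-0.46  0.27 -0.78 -2.62 -1.11 -0.25]
1 [9.0, 9.0, 0.0] [0.1, 0.03, -0.05] tcp [565.  34. 385.]
2 [18.0, 15.0, -0.0] [0.19, 0.07, -0.11] tcp [574.  41. 384.]
3 [26.0, 19.0, -2.0] [0.29, 0.1, -0.17] tcp [582.  45. 383.]
4 [35.0, 21.0, -4.0] [0.38, 0.14, -0.23] tcp [590.  46. 381.]
5 [42.0, 20.0, -8.0] [0.48, 0.18, -0.29] tcp [598.  45. 377.]
6 [49.0, 17.0, -13.0] [0.57, 0.22, -0.35] tcp [605.  43. 372.]
7 [56.0, 13.0, -20.0] [0.66, 0.27, -0.42] tcp [611.  38. 365.]
8 [60.0, 6.0, -29.0] [0.75, 0.31, -0.49] tcp [616.  32. 356.]
9 [64.0, -2.0, -40.0] [0.84, 0.35, -0.56] tcp [620.  24. 345.]
10 [66.0, -11.0, -53.0] [0.92, 0.4, -0.63] tcp [622.  15. 332.]
11 [66.0, -21.0, -68.0] [1.01, 0.44, -0.71] tcp [622.   5. 317.]
12 [64.0, -31.0, -85.0] [1.09, 0.48, -0.78] tcp [620.  -6. 300.]
```

```bash
python3 -m creep '[[[9,9,0],[0.1,0.03,-0.05],1],[[18,15,0],[0.19,0.07,-0.11],1],[[26,19,-2],[0.29,0.1,-0.17],1],[[35,21,-4],[0.38,0.14,-0.23],1],[[42,20,-8],[0.48,0.18,-0.29],1],[[49,17,-13],[0.57,0.22,-0.35],1],[[56,13,-20],[0.66,0.27,-0.42],1],[[60,6,-29],[0.75,0.31,-0.49],1],[[64,-2,-40],[0.84,0.35,-0.56],1],[[66,-11,-53],[0.92,0.4,-0.63],1],[[65,-21,-68],[1.01,0.44,-0.71],1],[[64,-31,-85],[1.09,0.48,-0.78],1]]'; python3 -m creep '[[[0,0,0],[0,0,0],1],[[0,0,0],[0,0,0],1]]'; python3 s.py
cat > pose.py <<'E'
from ik import *
from bench import arm
import sys
yaw,pit=float(sys.argv[1]),float(sys.argv[2])
s=arm.read_state();M0=R.from_quat(s['ee_rot']);_,M=tgt([0,0,0],yaw,pit,1)
print('axes x',M0.as_matrix()[:,0].round(3),'y',M0.as_matrix()[:,1].round(3),'need rot',(R.from_matrix(M)*M0.inv()).as_rotvec().round(3),'F',s['contact_force'].round(1),s['position'].round(1))
E
python3 pose.py 0 0
python3 - <<'E'
from h import *
for n in('scene','top'): snap(n,n+'1')
E
```

```text
clock: 4.02
position: [619.1, -5.4, 299.8]
ee_rot: [0.501, 0.502, 0.499, -0.499]
contact_force: [-0.8, -0.5, -0.0]
gripper_width: 85.4
clock: 4.18
position: [619.4, -4.9, 300.6]
ee_rot: [0.5, 0.504, 0.497, -0.498]
contact_force: [0.1, 0.8, -0.5]
gripper_width: 85.6
J [-0.464  0.268 -0.779 -2.612 -1.111 -0.246] [619.4  -4.9 300.6]
axes x [-0.003  0.009  1.   ] y [1.    0.006 0.003] need rot [ 0.009  0.003 -0.006] F [ 0.1  0.8 -0.5] [619.4  -4.9 300.6]
```

View pics/scene1.png

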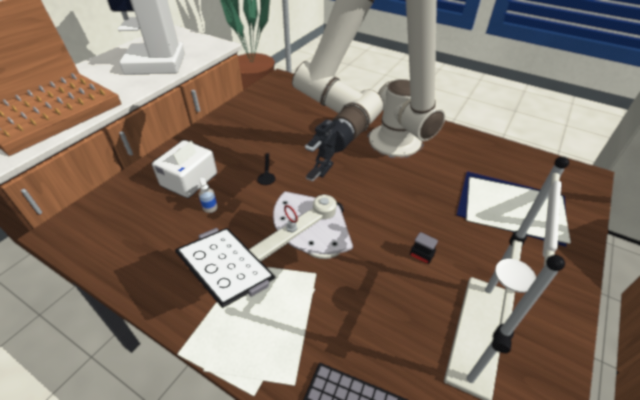

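View pics/top1.png

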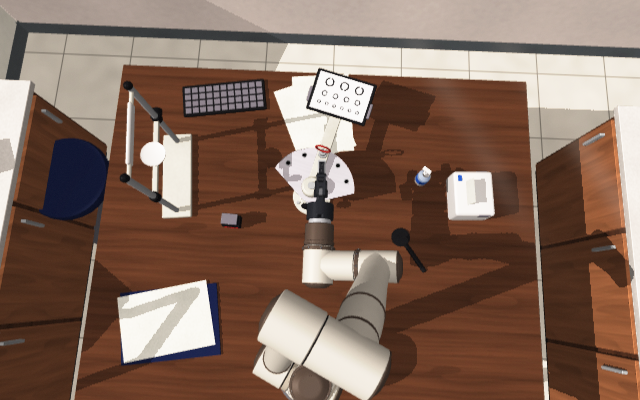

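```bash
python3 - <<'E'
from h import *
im=cv2.imread('pics/scene1.png')
cv2.imwrite('pics/scenec1.png',cv2.resize(im[110:240,260:380],None,fx=4.6,fy=4.6,interpolation=cv2.INTER_CUBIC))
for n in('scene','top'):
    P=cloud(n,np.load('pics/%s1_d.npy'%n))
    m=(P[...,0]>550)&(P[...,0]<660)&(abs(P[...,1]+5)<25)&(P[...,2]>200)
    q=P[m]
    for zlo in (200,230,260,290,320,340,360):
        k=(q[:,2]>=zlo)&(q[:,2]<zlo+(20 if zlo>300 else 30))
        if k.sum()>2: print(n,zlo,k.sum(),'x',q[k,0].max().round(0),'y',q[k,1].min().round(0),q[k,1].max().round(0),'z',q[k,2].min().round(0),q[k,2].max().round(0))
print(proj('scene',[619.4,-5,300.6]),proj('scene',[619,-5,258]),proj('scene',[619,-5,343]))
E
```

```text
scene 230 157 x 605.0 y -15.0 10.0 z 231.0 260.0
scene 260 25 x 601.0 y -15.0 9.0 z 260.0 268.0
scene 340 177 x 605.0 y -14.0 12.0 z 341.0 360.0
scene 360 70 x 564.0 y -14.0 11.0 z 361.0 376.0
top 230 4 x 580.0 y -12.0 -3.0 z 255.0 259.0
top 260 6 x 579.0 y -12.0 -0.0 z 260.0 263.0
top 320 5 x 556.0 y -20.0 10.0 z 335.0 337.0
top 340 103 x 610.0 y -16.0 8.0 z 340.0 360.0
top 360 61 x 600.0 y -16.0 8.0 z 361.0 380.0
[304.18041125 167.31250937] [304.66026039 180.51492659] [303.85999778 153.09990677]
```

View pics/scenec1.png

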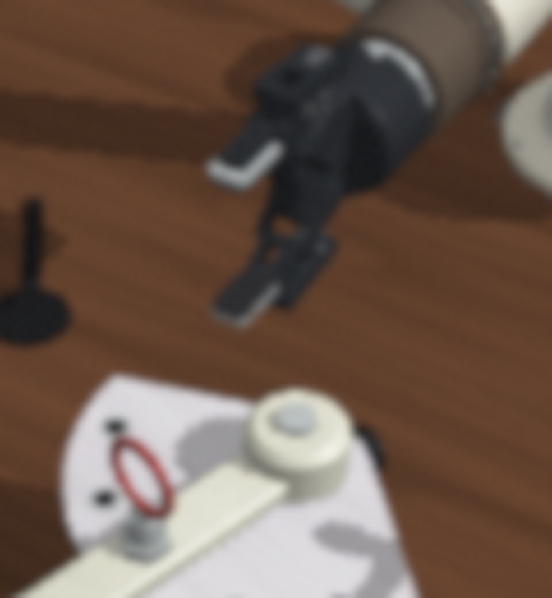

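```bash
python3 - <<'E'
from h import *
for n in('scene','top'):
    P=cloud(n,np.load('pics/%s1_d.npy'%n))
    for a,b in((200,290),(305,400)):
      q=P[(P[...,0]>500)&(P[...,0]<660)&(abs(P[...,1]+2)<40)&(P[...,2]>a)&(P[...,2]<b)]
      for x in range(530,612,8):
        k=(q[:,0]>=x)&(q[:,0]<x+8)
        if k.sum()>2: print(n,a,x,k.sum(),'y',q[k,1].min().round(0),q[k,1].max().round(0),'z',q[k,2].min().round(0),q[k,2].max().round(0))
E
```

```text
scene 200 530 44 y -20.0 14.0 z 233.0 287.0
scene 200 538 68 y -20.0 15.0 z 229.0 290.0
scene 200 546 50 y -19.0 13.0 z 231.0 272.0
scene 200 554 44 y -15.0 10.0 z 231.0 264.0
scene 200 562 20 y -12.0 9.0 z 243.0 259.0
scene 200 570 19 y -12.0 8.0 z 253.0 260.0
scene 200 578 23 y -13.0 9.0 z 244.0 260.0
scene 200 586 24 y -15.0 8.0 z 254.0 261.0
scene 200 594 23 y -15.0 9.0 z 251.0 262.0
scene 200 602 15 y -12.0 6.0 z 252.0 260.0
scene 305 530 59 y -14.0 15.0 z 306.0 375.0
scene 305 538 83 y -13.0 15.0 z 305.0 374.0
scene 305 546 38 y -14.0 15.0 z 316.0 376.0
scene 305 554 66 y -13.0 12.0 z 344.0 376.0
scene 305 562 39 y -14.0 10.0 z 347.0 365.0
scene 305 570 23 y -8.0 9.0 z 347.0 357.0
scene 305 578 22 y -7.0 10.0 z 346.0 359.0
scene 305 586 23 y -8.0 9.0 z 345.0 358.0
scene 305 594 37 y -12.0 9.0 z 346.0 359.0
scene 305 602 18 y -9.0 7.0 z 344.0 352.0
top 200 570 5 y -12.0 -0.0 z 256.0 263.0
top 200 578 5 y -12.0 -0.0 z 255.0 262.0
top 305 530 38 y -24.0 12.0 z 316.0 378.0
top 305 538 23 y -20.0 10.0 z 335.0 378.0
top 305 546 38 y -20.0 10.0 z 335.0 378.0
top 305 554 27 y -16.0 8.0 z 335.0 380.0
top 305 562 13 y -16.0 6.0 z 360.0 377.0
top 305 570 19 y -16.0 3.0 z 348.0 362.0
top 305 578 22 y -16.0 4.0 z 347.0 361.0
top 305 586 23 y -15.0 4.0 z 350.0 362.0
top 305 594 23 y -15.0 4.0 z 348.0 363.0
top 305 602 18 y -15.0 5.0 z 347.0 356.0
```

```bash
python3 -m creep '[[[5,0,-10],[0,0,0],1],[[10,-1,-25],[0.005,0,0],1],[[20,-1,-40],[0.009,0.003,-0.006],1],[[20,-1,-50],[0.009,0.003,-0.006],1],[[20,-1,-50],[0.009,0.003,-0.006],1],[[20,-1,-50],[0.009,0.003,-0.006],1]]'; python3 pose.py 0 0
python3 - <<'E'
from h import *
for n,a in(('scene',(150,250,250,370)),('top',(120,210,260,380))):
    im,d=snap(n,n+'2'); c=im[a[0]:a[1],a[2]:a[3],::-1]
    cv2.imwrite('pics/%sc2.png'%n,cv2.resize(c,None,fx=6,fy=6,interpolation=cv2.INTER_CUBIC)[:600,:800])
E
```

```text
clock: 4.78
position: [640.1, -7.1, 251.3]
ee_rot: [0.5, 0.499, 0.501, -0.499]
contact_force: [0.7, 0.1, 0.2]
gripper_width: 85.5
axes x [-0.001 -0.     1.   ] y [ 1.    -0.003  0.001] need rot [-0.     0.001  0.003] F [0.7 0.1 0.2] [640.1  -7.1 251.3]
```

View pics/scenec2.png

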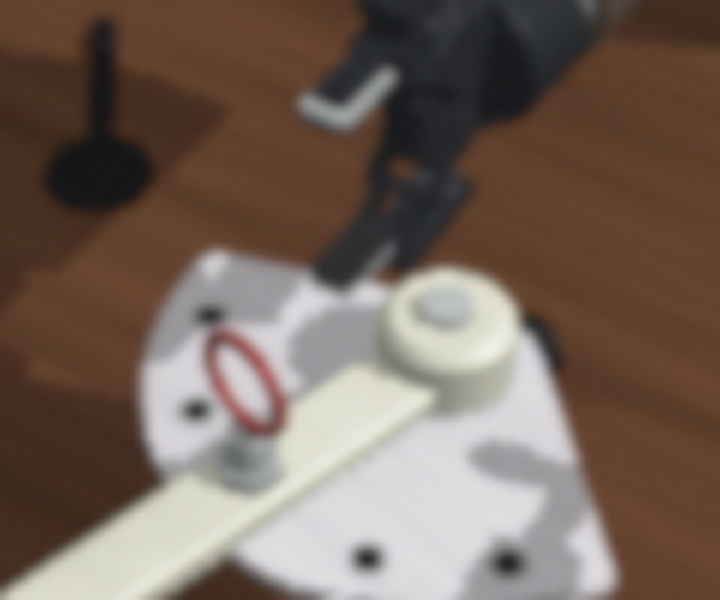

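View pics/topc2.png

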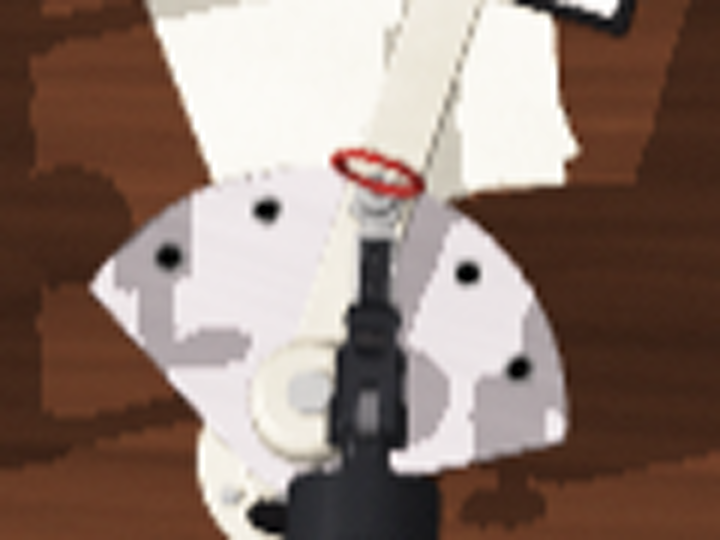

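```bash
python3 - <<'E'
from h import *
for P in ([627,-7,201],[627,-7,208],[627,-7,194],[688,-6,199.5],[688,-7,201]):
    print(P,((proj('scene',P)-[250,150]+.5)*6).round(0))
E
```

```text
[627, -7, 201] [320. 295.]
[627, -7, 208] [319. 283.]
[627, -7, 194] [320. 306.]
[688, -6, 199.5] [240. 387.]
[688, -7, 201] [238. 383.]
```

```bash
python3 -m creep '[[[8,0,-1],[0,0,0],1],[[20,0,-2],[0,0,0],1],[[32,0,-2],[0,0,0],1],[[42,0,-2],[0,0,0],1],[[50,0,-2],[0,0,0],1],[[58,0,-2],[0,0,0],1],[[66,0,-2],[0,0,0],1],[[74,0,-2],[0,0,0],1],[[80,0,-2],[0,0,0],1],[[82,0,-2],[0,0,0],1],[[82,0,-2],[0,0,0],1]]'; python3 pose.py 0 0
python3 - <<'E'
from h import *
for n,a in(('scene',(150,250,250,370)),('top',(120,210,260,380))):
    im,d=snap(n,n+'3'); c=im[a[0]:a[1],a[2]:a[3],::-1]
    cv2.imwrite('pics/%sc3.png'%n,cv2.resize(c,None,fx=6,fy=6,interpolation=cv2.INTER_CUBIC)[:600,:800])
E
```

```text
clock: 5.8
position: [722.1, -7.0, 249.3]
ee_rot: [0.501, 0.499, 0.501, -0.499]
contact_force: [0.5, -0.6, 0.3]
gripper_width: 85.4
axes x [-0.001 -0.001  1.   ] y [ 1.    -0.004  0.001] need rot [-0.001  0.001  0.004] F [ 0.5 -0.6  0.3] [722.1  -7.  249.3]
```

View pics/scenec3.png

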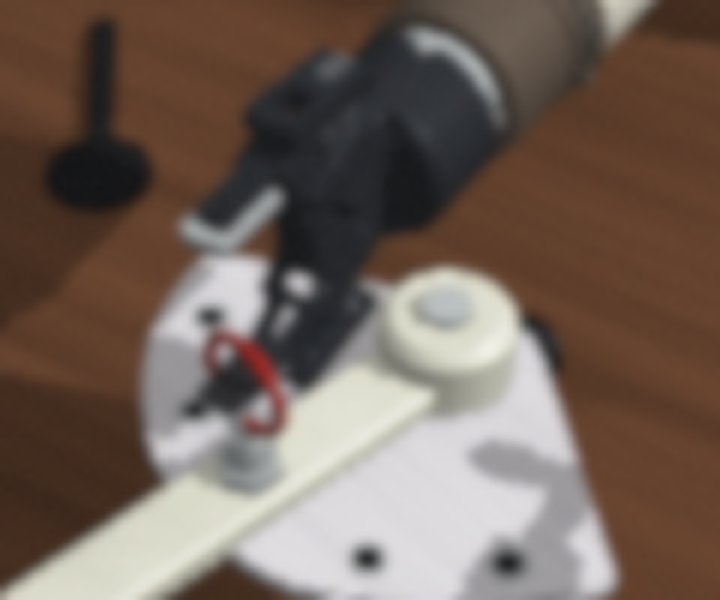

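View pics/topc3.png

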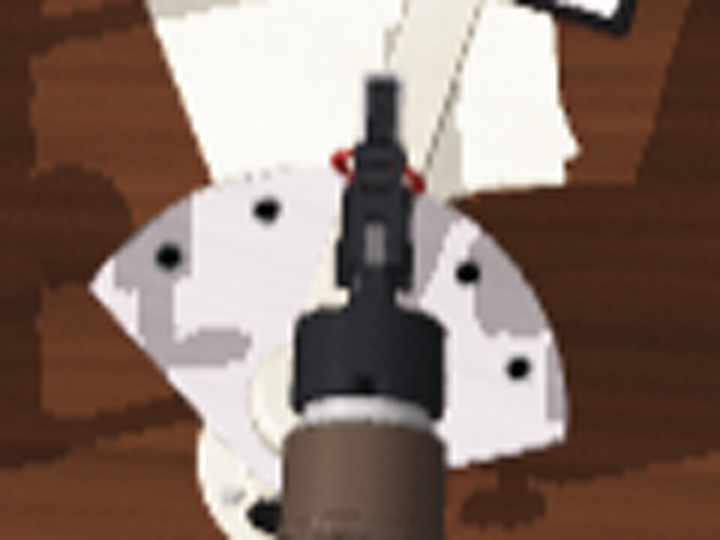

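The finger is through the ring: the dark tip shows inside and beyond it at scene crop (215,390), and there is no contact force. I lift slowly and watch the force.

```bash
python3 -m creep '[[[0,0,2],[0,0,0],1],[[0,0,4],[0,0,0],1],[[0,0,6],[0,0,0],1],[[0,0,7],[0,0,0],1],[[0,0,8],[0,0,0],1],[[0,0,8],[0,0,0],1]]'; python3 -m creep '[[[0,0,1],[0,0,0],1],[[0,0,2],[0,0,0],1],[[0,0,3],[0,0,0],1],[[0,0,3],[0,0,0],1]]';python3 -m creep '[[[0,0,1],[0,0,0],1],[[0,0,2],[0,0,0],1],[[0,0,3],[0,0,0],1],[[0,0,3],[0,0,0],1]]'
```

```text
clock: 6.4
position: [721.6, -7.1, 257.8]
ee_rot: [0.501, 0.499, 0.501, -0.499]
contact_force: [0.1, 0.1, 0.8]
gripper_width: 85.8
clock: 6.73
position: [721.4, -7.0, 259.0]
ee_rot: [0.502, 0.498, 0.501, -0.5]
contact_force: [1.1, 0.7, -4.1]
gripper_width: 85.6
clock: 7.07
position: [721.3, -7.0, 261.8]
ee_rot: [0.502, 0.498, 0.501, -0.5]
contact_force: [2.5, -0.5, -8.1]
gripper_width: 85.4
```

```bash
python3 -m creep '[[[0,0,1],[0,0,0],1],[[0,0,2],[0,0,0],1],[[0,0,3],[0,0,0],1],[[0,0,4],[0,0,0],1],[[0,0,5],[0,0,0],1],[[0,0,6],[0,0,0],1],[[0,0,7],[0,0,0],1],[[0,0,8],[0,0,0],1],[[0,0,9],[0,0,0],1],[[0,0,10],[0,0,0],1],[[0,0,10],[0,0,0],1],[[0,0,10],[0,0,0],1]]'; python3 pose.py 0 0
python3 - <<'E'
from h import *
for n,a in(('scene',(150,250,250,370)),):
    im,d=snap(n,n+'4'); c=im[a[0]:a[1],a[2]:a[3],::-1]
    cv2.imwrite('pics/%sc4.png'%n,cv2.resize(c,None,fx=6,fy=6,interpolation=cv2.INTER_CUBIC)[:600,:800])
E
```

```text
clock: 8.07
position: [721.4, -6.9, 272.9]
ee_rot: [0.501, 0.499, 0.501, -0.499]
contact_force: [-0.1, -0.1, -10.2]
gripper_width: 85.3
axes x [ 0.001 -0.001  1.   ] y [ 1.    -0.004 -0.001] need rot [-0.001 -0.001  0.004] F [ -0.1  -0.1 -10.2] [721.4  -6.9 272.9]
```

View pics/scenec4.png

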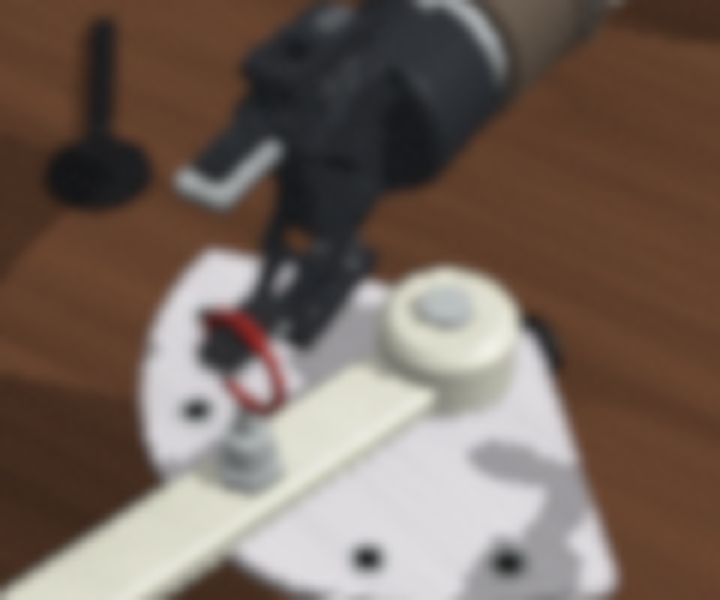

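The pin is lifted about 13 mm at 10 N. Now I swing along the arc towards +y.

```bash
python3 -m creep '[[[0.5,2,0],[0,0,0],1],[[1,5,0],[0,0,0],1],[[2,8.5,0],[0,0,0],1],[[2.8,12.5,0],[0,0,0],1],[[3.4,17,0],[0,0,0],1],[[3.9,21.5,0],[0,0,0],1],[[4.2,26,0],[0,0,0],1],[[4.3,30.5,0],[0,0,0],1],[[4.3,35,0],[0,0,0],1],[[4,39.5,0],[0,0,0],1],[[3.7,43,0],[0,0,0],1],[[3.5,45.6,0],[0,0,0],1]]'; python3 pose.py 0 0
python3 - <<'E'
from h import *
for n,a in(('scene',(150,250,250,370)),('top',(100,190,260,380))):
    im,d=snap(n,n+'5'); c=im[a[0]:a[1],a[2]:a[3],::-1]
    cv2.imwrite('pics/%sc5.png'%n,cv2.resize(c,None,fx=6,fy=6,interpolation=cv2.INTER_CUBIC)[:600,:800])
E
```

```text
clock: 9.12
position: [725.0, 39.3, 273.2]
ee_rot: [0.501, 0.499, 0.501, -0.499]
contact_force: [-4.4, -2.9, -10.4]
gripper_width: 85.4
axes x [-0.    -0.001  1.   ] y [ 1.    -0.004  0.   ] need rot [-0.001  0.     0.004] F [ -4.4  -2.9 -10.4] [725.   39.3 273.2]
```

View pics/scenec5.png

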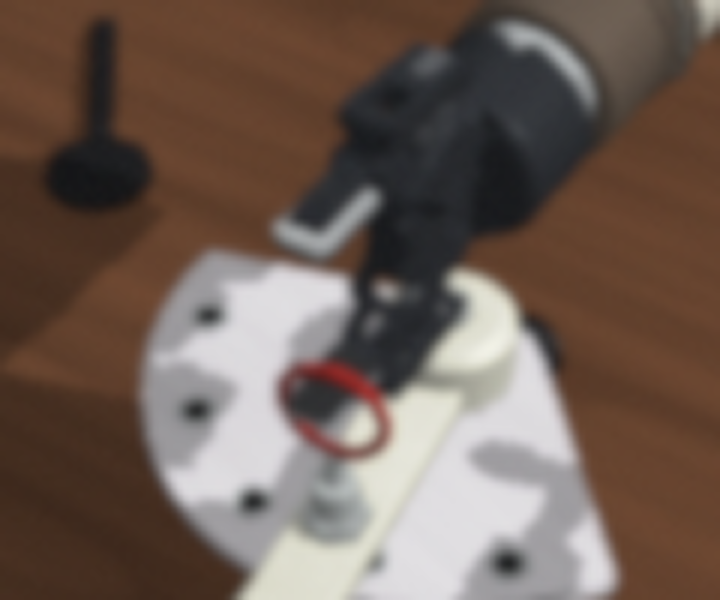

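View pics/topc5.png

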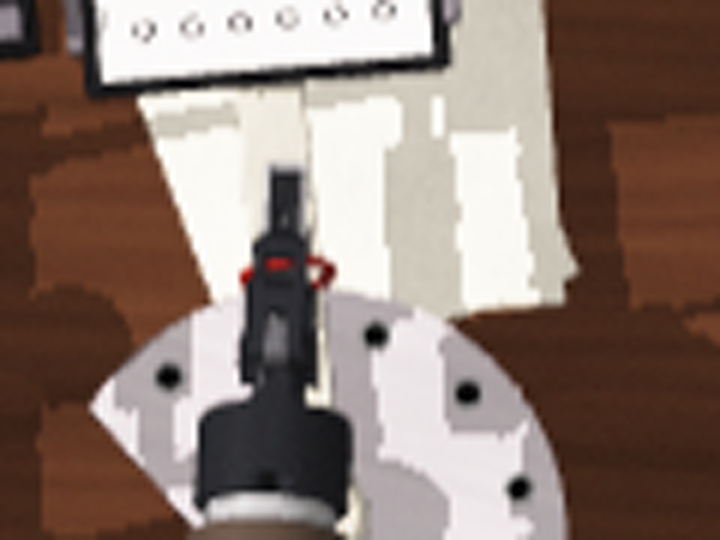

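```bash
python3 -m creep '[[[-0.5,3,0],[0,0,0],1],[[-1,6,0],[0,0,0],1],[[-1.5,9,0],[0,0,0],1],[[-2.1,11.5,0],[0,0,0],1],[[-2.7,14,0],[0,0,0],1],[[-2.7,14,0],[0,0,0],1]]'
cat > ang.py <<'E'
from h import *
import sys
tag=sys.argv[1]
for n,piv,yaw in(('top',(580.0,24.5),-.280),('scene',(574.5,25.8),-.272)):
    im,d=snap(n,n+tag); P=cloud(n,d)
    dx,dy=P[...,0]-piv[0],P[...,1]-piv[1]; r=np.hypot(dx,dy); a=np.arctan2(dy,dx)-yaw
    m=(abs(P[...,2]-145)<5)&(r>140)&(r<225)&(abs(a)<1)
    out=[]
    for lo in range(140,225,10):
        k=m&(r>=lo)&(r<lo+10); t=(r*np.sin(a-np.median(a[m])))[k]
        if k.sum()>8: out.append(np.median(a[m])+ (t.min()+t.max())/2/(lo+5))
    k=(P[...,2]>206)&(r>85)&(r<150); b,g,rr=[im[...,i].astype(int) for i in (2,1,0)]
    red=(rr>90)&(g<.5*rr)&(b<.5*rr)&(r<200)&(r>60)
    q=P[red&(P[...,2]>150)]
    print(n,'bar angle',np.round(np.median(out),3),m.sum(),'ring top z',np.sort(q[:,2])[-5:].round(0) if len(q) else None, 'ring ang',np.round(np.median(a[red]),3))
    a=(150,250,250,370) if n=='scene' else (100,190,260,380)
    cv2.imwrite('pics/%sc%s.png'%(n,tag),cv2.resize(im[a[0]:a[1],a[2]:a[3],::-1],None,fx=6,fy=6,interpolation=cv2.INTER_CUBIC)[:600,:800])
E
python3 - <<'E'
from h import *
# check of the bar estimate on the first pictures (swing 0)
for n,piv,yaw in(('top',(580.0,24.5),-.280),('scene',(574.5,25.8),-.272)):
    P=cloud(n,np.load('pics/%s0_d.npy'%n)); dx,dy=P[...,0]-piv[0],P[...,1]-piv[1]; r=np.hypot(dx,dy); a=np.arctan2(dy,dx)-yaw
    m=(abs(P[...,2]-145)<5)&(r>140)&(r<225)&(abs(a)<1);o=[]
    for lo in range(140,225,10):
        k=m&(r>=lo)&(r<lo+10); t=(r*np.sin(a-np.median(a[m])))[k]
        if k.sum()>8: o.append(np.median(a[m])+ (t.min()+t.max())/2/(lo+5))
    print(n,'zero check',np.median(o).round(3),m.sum())
E
python3 ang.py 6
```

```text
clock: 9.72
position: [722.4, 53.0, 273.4]
ee_rot: [0.501, 0.499, 0.501, -0.499]
contact_force: [-2.5, -0.8, -10.3]
gripper_width: 85.2
top zero check 0.003 233
scene zero check 0.007 434
top bar angle 0.555 121 ring top z [235. 238. 239. 241. 310.] ring ang 0.551
scene bar angle 0.53 468 ring top z [238. 239. 239. 240. 240.] ring ang 0.58
```

View pics/scenec6.png

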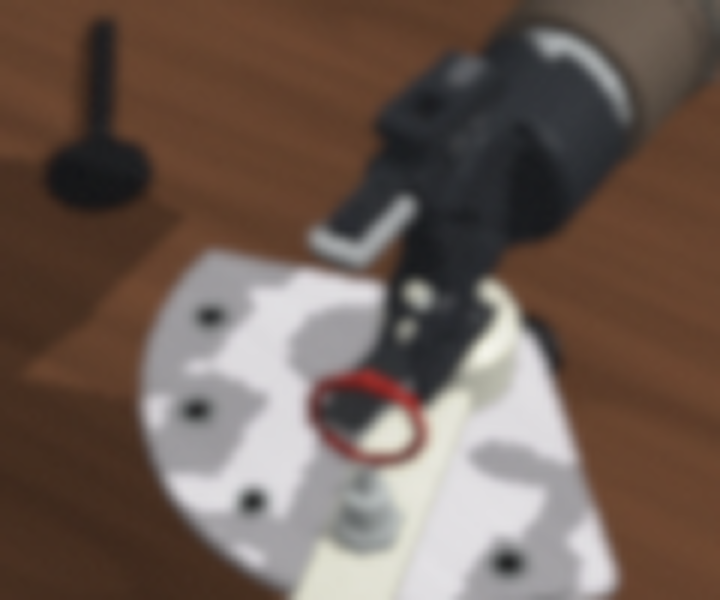

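Scene bar angle is 0.53 (0.523 after its zero offset), and only the middle hole and the two right ones are exposed. Lowering gently.

```bash
python3 -m creep '[[[0,0,-1],[0,0,0],1],[[0,0,-2],[0,0,0],1],[[0,0,-3],[0,0,0],1],[[0,0,-4],[0,0,0],1],[[0,0,-5],[0,0,0],1],[[0,0,-6],[0,0,0],1],[[0,0,-7],[0,0,0],1],[[0,0,-8],[0,0,0],1],[[0,0,-8],[0,0,0],1]]'; python3 ang.py 7
```

```text
clock: 10.57
position: [722.6, 52.5, 265.4]
ee_rot: [0.501, 0.499, 0.502, -0.499]
contact_force: [-3.7, -1.0, -8.2]
gripper_width: 85.3
top bar angle 0.553 123 ring top z [228. 228. 231. 231. 304.] ring ang 0.566
scene bar angle 0.526 466 ring top z [230. 231. 232. 232. 233.] ring ang 0.562
```

View pics/scenec7.png

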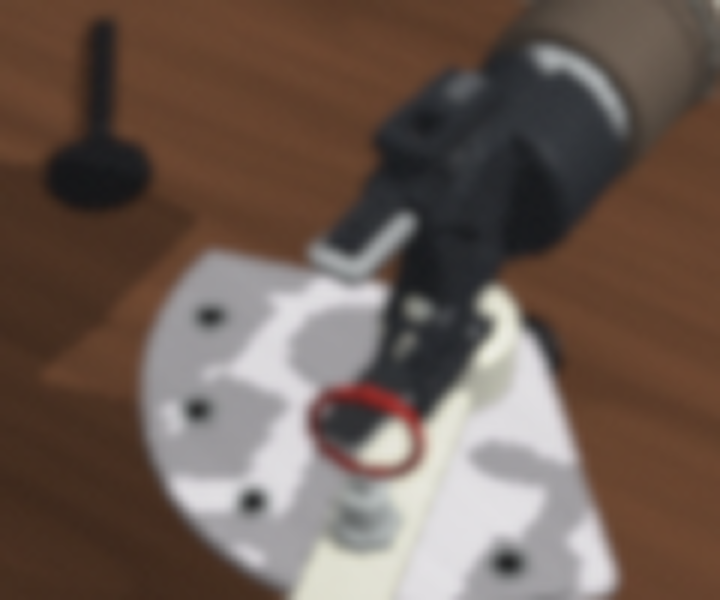

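Still carried at 8 N at about 5 mm pin height, so the tip is already inside the hole. I continue down until the finger floats free.

```bash
python3 -m creep '[[[0,0,-1],[0,0,0],1],[[0,0,-2],[0,0,0],1],[[0,0,-3],[0,0,0],1],[[0,0,-4],[0,0,0],1],[[0,0,-5],[0,0,0],1],[[0,0,-6],[0,0,0],1],[[0,0,-7.5],[0,0,0],1],[[0,0,-9],[0,0,0],1],[[0,0,-11],[0,0,0],1],[[0,0,-13],[0,0,0],1],[[0,0,-15],[0,0,0],1],[[0,0,-15],[0,0,0],1]]'; python3 ang.py 8
```

```text
clock: 11.67
position: [723.1, 52.2, 251.3]
ee_rot: [0.5, 0.5, 0.502, -0.498]
contact_force: [-0.3, -0.3, -0.1]
gripper_width: 85.5
top bar angle 0.527 135 ring top z [209. 215. 216. 217. 222.] ring ang 0.51
scene bar angle 0.526 468 ring top z [225. 225. 226. 226. 226.] ring ang 0.624
```

View pics/scenec8.png

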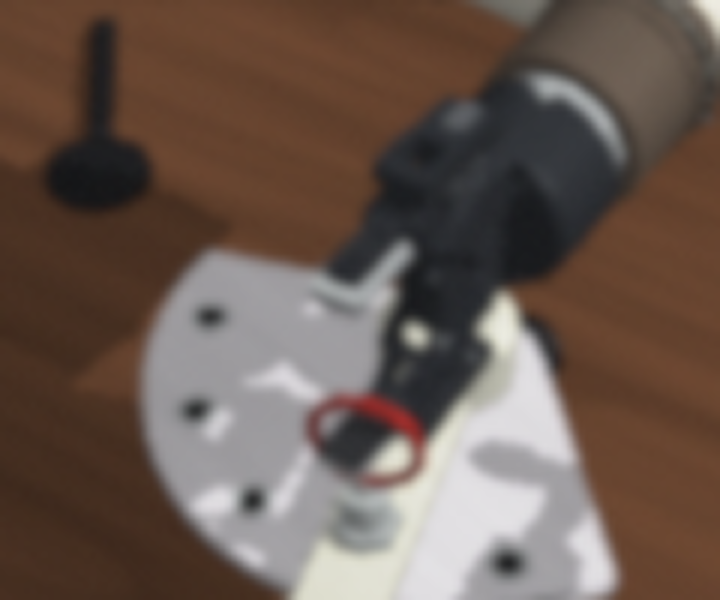

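View pics/topc8.png

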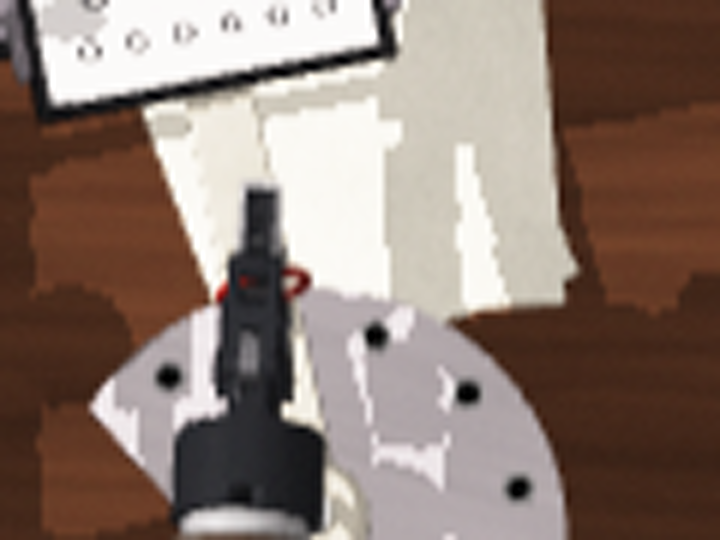

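The ring top reads z≈226, which is the home height, and the finger carries no load. It is centred in the ring at top crop (262 vs 263). I withdraw straight back along the finger.

```bash
python3 -m creep '[[[-3,0,0],[0,0,0],1],[[-9,0,0],[0,0,0],1],[[-16,0,0],[0,0,0],1],[[-24,0,0],[0,0,0],1],[[-32,0,0],[0,0,0],1],[[-42,0,0],[0,0,0],1],[[-52,0,0],[0,0,0],1],[[-64,0,0],[0,0,0],1],[[-74,0,0],[0,0,0],1],[[-82,0,0],[0,0,0],1],[[-85,0,0],[0,0,0],1],[[-85,0,0],[0,0,0],1]]'; python3 -m creep '[[[0,0,10],[0,0,0],1],[[-5,0,30],[0,0,0],1],[[-10,0,50],[0,0,0],1],[[-15,0,70],[0,0,0],1],[[-25,0,90],[0,0,0],1],[[-35,0,100],[0,0,0],1],[[-35,0,100],[0,0,0],1],[[-35,0,100],[0,0,0],1]]'; python3 ang.py 9
```

```text
clock: 12.77
position: [636.8, 52.5, 250.2]
ee_rot: [0.501, 0.499, 0.501, -0.499]
contact_force: [-0.4, 1.3, 1.2]
gripper_width: 85.7
clock: 13.43
position: [602.4, 52.5, 351.6]
ee_rot: [0.5, 0.5, 0.502, -0.498]
contact_force: [1.0, -0.4, 0.0]
gripper_width: 85.0
top bar angle 0.526 232 ring top z [222. 222. 223. 223. 224.] ring ang 0.561
scene bar angle 0.526 458 ring top z None ring ang nan
  return _methods._mean(a, axis=axis, dtype=dtype,
  ret = ret.dtype.type(ret / rcount)
```

View pics/scenec9.png

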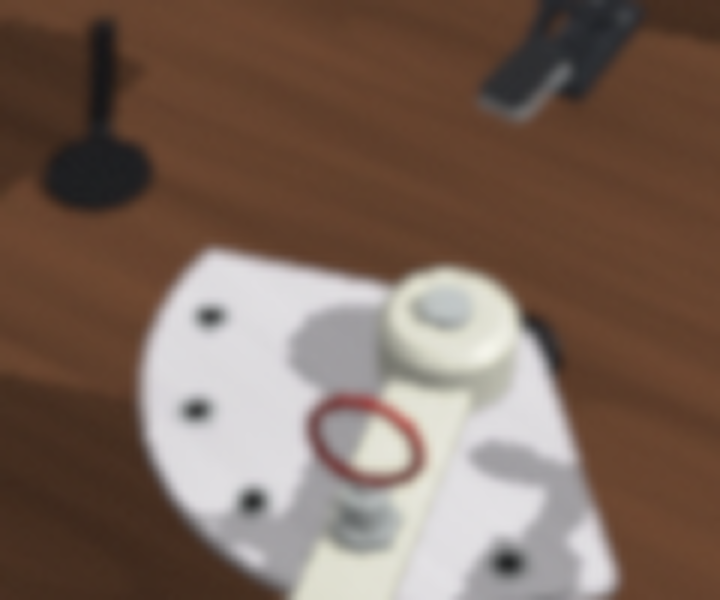

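View pics/top9.png

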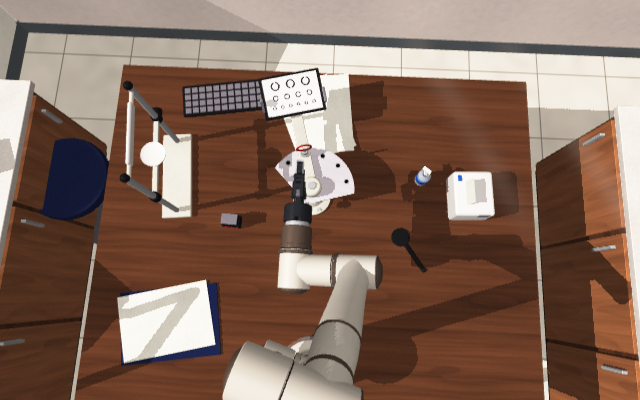

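```bash
python3 - <<'E'
from h import *
for z in(199.5,203.5,207.5):
    a=-.272+.524; print(z,((proj('scene',[574.5+115*np.cos(a),25.8+115*np.sin(a),z])-[250,150]+.5)*6).round(0))
P=cloud('scene',np.load('pics/scene9_d.npy'))
dx,dy=P[...,0]-574.5,P[...,1]-25.8
m=(P[...,2]>180)&(abs(np.hypot(dx,dy)-115)<20)&(abs(np.arctan2(dy,dx)+.272-.524)<.35); print(m.sum(),P[m][:,2].max(),np.percentile(P[m][:,2],[50,90]))
s=arm.read_state(); print(s['contact_force'].round(1),np.abs(s['joint_vel']).max())
E
```

```text
199.5 [367. 442.]
203.5 [367. 435.]
207.5 [367. 428.]
109 227.0346076931006 [206.53629864 223.67727696]
[1.1 0.7 0.4] 0.020710351031095395
```

The ring centre is observed at (367,440), against (367,442) predicted for the pin fully home. The arm sits at one hole over and the robot is clear and still, so I hand the job in.

```bash
python3 -m creep '[[[0,0,0],[0,0,0],1],[[0,0,0],[0,0,0],1],[[0,0,0],[0,0,0],1]]'; python3 -c "
from bench import arm
print(arm.job_done())"
```

```text
clock: 13.78
position: [602.9, 52.5, 349.0]
ee_rot: [0.501, 0.498, 0.501, -0.5]
contact_force: [0.2, 1.0, 1.2]
gripper_width: 85.7
the job is handed in; nothing more can be done
None
```

The tablet arm is one hole closer to the chin rest (the robot's left, +y) with the pin home. I handed the job in at 13.8 s; no verdict was reported.

- **What I did:** I laid the open gripper horizontal and passed only its lower finger through the red ring. I lifted the pin about 13 mm (about 10 N), swung the arm along the arc, and lowered the pin into the hole. Then I pulled the finger straight back and moved up clear.
- **Last checks:**
  - Both cameras put the bar at 0.526 rad, against 0.524 for the hole.
  - The ring centre appeared at crop (367,440), against (367,442) predicted for the pin fully home. That matches to about 1 mm of height.
  - The contact force was at noise level and the gripper was clear of everything.
  - In the last top picture the spray, stamp and occluder look to be where they started. I compared these by eye, not by measurement.
- **Disagreements:**
  - The two cameras differ by about 5 mm in where they put the mount.
  - The top camera read 0.555 and 0.553 rad while the gripper hid the bar. Once the view was clear it agreed with the scene camera.

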